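Seat a plug-in module in its dock with the ejector levers

ROBOT

A 6-joint arm with a two-finger parallel gripper is mounted at the origin on a cart in front of the work surface, level with it; the furniture and walls round the work are solid. World frame = base frame: x ahead of the robot, y to its left, z up, the work surface at z = 0. Lengths are in m, angles in rad, forces in N, time in s.
With the tool pointing down it reaches from about 0.25 to 0.725 m from the base axis. Payload 4 kg.
Tool frame: the origin (TCP) lies midway between the tips of the shut fingers; the grasp point (between the pads) lies 19 mm behind it; z points along the fingers, y is the line along which they close (so a half turn about z gives the same grasp; the last joint's range is limited). The gripper opens to 85 mm and grips with 20 to 120 N. Pads are 22 mm wide; open, the fingers measure 114 mm over their backs; the gripper's body (76 mm by 85 mm) begins 54 mm behind the grasp point. The pads swing forward as they close: fully open they stand 13 mm farther back than shut.
Start: joints at [-1.17, 0.241, 0.005, 1.335, 0, 1.571], TCP at [0.195, -0.46, 0.231] pointing down, gripper open.
Joint ranges: [-2.72, 2.72], [-1.05, 1.87], [-1.09, 1.28], [-1.99, 2.15], [-1.42, 1.44], [-3.14, 3.14]. Speed limits (rad/s): [2.79, 2.79, 3.14, 3.14, 3.14, 3.14].

INTERFACE

Orientations are given as a unit quaternion [x, y, z, w].
In Python, from workcell import status, camera, get_calibration, ticket gives the robot as it stands.
- The arm moves only by the shell command python3 -m creep 'ROWS' [OPENING]. ROWS is JSON, a list of rows, each a list of 6 numbers: the shift along the world's x, y, z in cm, then the turn, a rotation vector about the world's x, y, z in degrees. A call has 1 to 8 rows; each row shifts and turns the commanded pose from where the row before left it; what a row does not reach is not made up. A row lasts 1/10 s, in which the tool goes at most 50 mm and 8.59 degrees, less where a joint would pass 70% of its speed; a pose out of reach is approached as far as the arm can. A call is refused whole if a number of a shift passes 5 or a number of a turn 8.59, either way. A call with a gripper value outside its range is refused whole. OPENING is the opening, from -1 (shut) to 1 (fully open), so that 0 is half open, set as the call begins (- or left out, the last holds). The fingers move at their own pace and stop on an object; the grip force is fixed at half the most. Time passes only in rows, so rows that do not move let the fingers close. It gives the time, the measured TCP pose, the force, the opening and the grip force at its end, in the units of the state.
- status.get_obs(): the state, without advancing time (a new reading comes with each control period).
- camera(name): name is "scene" or "top"; returns the picture (420x560x3 uint8, red, green, blue); there is no depth.
- get_calibration(name): a dict with "fx", "fy", "cx", "cy" (pixels), "rvec" (rotation vector, rad) and "tvec" (3), from world to camera coordinates, as OpenCV has them. Camera axes: x right, y down, z forward; pixel columns grow to the right and rows downward; lengths in m; the calibration is good to about 2 mm. A picture is of the moment at which its call begins. get_calibration takes no time and is no camera call.
- ticket.job_done(): hands the job in; it is judged then, once.
The state is a dict: "clock": time; "joint_pos": joint angles; "joint_vel": joint speeds; "tau": joint torques, N m; "eef_pos": TCP position; "tool_rot": TCP orientation; "ft_force": force on the tool from outside, world axes, zero at the start; "ft_torque": the same for the moment, N m; "grip_width": finger opening in m; "grasp_force": force on a finger pad.
Only numpy, scipy, OpenCV 4.12 (cv2) and the standard library are available. Lean on these libraries where they do the work, as an engineer would, in place of code of your own. Each camera call takes 0.05 s, during which the arm holds its last target. There are 200 camera calls.

TASK

Take the module with the orange cap out of the storage rack, stand it upright on the blue mat and let go of it, then take it again across its broad faces and lower it, either way round, into the slot of the dock between the two open red levers, and let go. Then swing both levers inward as far as they go, so that they press the module fully home. Do not tip the module over, and leave the blue-capped modules, the two jars where they are.

Things in the scene. Friction and masses are not known exactly. Their poses are not given: they have to be found in the camera images.
- module_orange: plug-in module with orange cap, in any rack pocket: white upright box 60 mm long (its y) x 28 thick (x) x 100 tall (z), about 0.35 kg, flat underside, stands alone. Broad faces look along +-x, narrow ends along +-y. On each end a steel ear, 12.5 mm long, 10 wide, 24.5 to 30 mm above the underside (85 mm over both). Origin: centre of underside.
- module_blue_1: a module of the same shape and size with a blue cap; a neighbour in the rack, to be left there. Origin: centre of its underside.
- module_blue_2: a module of the same shape and size with a blue cap; a neighbour in the rack, to be left there. Origin: centre of its underside.
- rack: fixed grey rack 112 (its x) x 84 mm (y). Three pockets 34 mm apart along its x hold modules lengthwise along its y. Only 6 mm gap between modules: grip them by the narrow ends, pull straight up. Pocket floor 8 mm above the bench, dividers to 38 mm, end lips to 18 mm. Origin: centre of underside.
- mat: fixed blue square mat 130 x 130 mm, 3 mm thick, a bare place to stand the module on. Origin: centre of its underside on the bench.
- dock: fixed grey dock, base 84 (its x) x 150 mm (y), 12 mm high, with an open-topped slot along its y between black walls (flared tops 41 mm above the bench). It takes the module with its length along the dock's y, either way round, about 2 mm play all round. A red ejector lever at each end of the slot. Origin: centre of underside, below slot centre.
- dock_seat (a point): centre of the slot's floor, 12 mm above the bench; the module's origin is here when fully home. With levers open its ears rest on the lever toes 5 to 7 mm too high; as they close, a sprung brass contact bed holds it 3 mm high until the lever hooks press it down against 4.5 to 5.5 N. Axes as the dock.
- lever_left (a joint): angle of the lever at the dock's +y end, about the dock's x: 0 = fully inward, closed, arm upright at a hard stop; 0.72 = open, leaning outward. Stiff (0.12 N m), stays where left; push its pad inward and up along its arc with 3 to 8 N (a level push rubs and may bind). Its hook presses the module's ear down. With one lever closed the module leans up to 0.1 rad till the other is closed.
- lever_right (a joint): the same for the lever at the dock's -y end; it too is 0 closed and 0.72 open.
- lever_left_pad (a point): centre of the left lever's red finger pad (20 mm wide along the dock's x, 12 thick, 24 along the arm), 66 mm from the hinge; the pad's end is 78 mm from the hinge, 110 mm above the bench when closed, about 91 mm when open.
- lever_right_pad (a point): the same for the right lever.
- lever_left_hinge (a point): hinge of the left lever, on the dock 50 mm from the slot's centre towards the dock's +y, 32 mm above the bench. Axes as the dock.
- lever_right_hinge (a point): hinge of the right lever, 50 mm towards the dock's -y, 32 mm above the bench. Axes as the dock.
- jar: clear jar with red lid, 68 mm across, 67 mm tall, a bystander. Origin: centre of its underside.
- small_jar: clear jar with white lid, 54 mm across, 57 mm tall, a bystander. Origin: centre of its underside.
Things that resemble listed ones, but are neither listed nor needed, are in the scene too. What is shaped like the module_blue_1 but pink is not meant.

How it is judged:
On the way, in this order (a step that is already met when the one before it is completed fails the run):
1. the orange-capped module stands upright on the mat, let go (x of module_orange in the frame of mat between -0.07 and 0.07 m and y of module_orange in the frame of mat between -0.07 and 0.07 m and height (world z) of module_orange below 0.008 m and angle between module_orange's own z axis and vertical below 0.08 rad and linear speed of module_orange below 0.03 m/s and contact force between the fingers and module_orange below 0.05 N), for 0.2 s.
2. the module stands in the dock's slot, let go (horizontal distance between module_orange and dock_seat below 0.01 m and z of module_orange in the frame of dock_seat below 0.014 m and angle between module_orange's own z axis and vertical below 0.2 rad and contact force between the fingers and module_orange below 0.05 N), for 0.2 s.
At the end, for the whole second after the job is handed in: Both levers within 0.1 rad of fully in; the orange-capped module at rest in the dock, fully down to 2.5 mm, within 6 mm of the slot centre, upright to 0.06 rad, along the slot to 0.15 rad; the blue-capped modules upright to 0.06 rad; they and the jars moved under 30 mm (value of joint each of lever_left, lever_right below 0.1 rad and horizontal distance between module_orange and dock_seat below 0.006 m and z of module_orange in the frame of dock_seat below 0.0025 m and angle between each of module_orange, module_blue_1, module_blue_2's own z axis and vertical below 0.06 rad and angle between the y axis of module_orange and the y axis of dock, either way round below 0.15 rad and linear speed of module_orange below 0.01 m/s and distance of each of module_blue_1, module_blue_2, jar, small_jar from where it was at the start of the episode below 0.03 m); the robot touches nothing.
It fails at once if the orange-capped module is tipped over (more than 0.7 rad) (angle between module_orange's own z axis and vertical above 0.7 rad).
It fails at once if a blue-capped module, a jar is shifted by more than 30 mm (distance of any of module_blue_1, module_blue_2, jar, small_jar from where it was at the start of the episode above 0.03 m).
It also fails if it takes over 69 s, if anything falls off the work surface, if the arm or the gripper's body presses on something with over 40 N, if the wrist force passes 120 N, or if a joint passes its speed limit or range.

## Working session

There is one attempt and no reset: what is moved stays moved. The work goes in short steps, Python scripts to look and compute and a shell command to move; the robot and the scene stay as the last step left them, time stands still between calls to the robot, and variables do not carry over. Pictures are saved under pics/ and viewed, at most 10 in all, crops included, and the job is handed in when it is done.

```bash
mkdir -p pics; python3 - <<'E'
from workcell import status, camera, get_calibration
import cv2, numpy as np
for n in("top","scene"):
    im=camera(n); cv2.imwrite(f"pics/{n}0.png",im[:,:,::-1]); c=get_calibration(n); print({k:np.round(v,4).tolist() for k,v in c.items()})
    R=cv2.Rodrigues(np.array(c["rvec"],float))[0]; print(-R.T@np.array(c["tvec"],float).ravel())
o=status.get_obs(); print(o)
a=cv2.imread("pics/top0.png");b=cv2.imread("pics/scene0.png")
E
```

```text
{'fx': 392.6426, 'fy': 392.6426, 'cx': 278.6395, 'cy': 214.5625, 'rvec': [2.1002, -2.1175, 0.2329], 'tvec': [-0.177, 0.5738, 1.1206]}
[ 0.31846454 -0.17623213  1.21807134]
{'fx': 428.8469, 'fy': 428.8469, 'cx': 284.3904, 'cy': 213.5442, 'rvec': [1.8433, -1.0115, 0.5925], 'tvec': [-0.4581, 0.2406, 1.0496]}
[-0.43079059 -0.84270204  0.68819871]
{'clock': 0.1, 'joint_pos': array([-1.17000798e+00,  2.41322306e-01,  3.86895130e-03,  1.33516254e+00,
        1.87797815e-05,  1.57078693e+00]), 'joint_vel': array([-5.86619968e-04, -8.09046899e-04,  3.16235359e-03, -5.67021088e-05,
        1.05219749e-03, -1.32483224e-03]), 'tau': array([-1.06476432e-04, -3.73138547e+01,  2.53009683e+01,  1.08826405e-02,
       -4.39960831e-05,  1.20292879e-05]), 'eef_pos': array([ 0.19486458, -0.45987235,  0.23051342]), 'tool_rot': array([ 9.79986852e-01,  1.99060145e-01, -1.71891498e-04, -8.93447730e-04]), 'ft_force': array([0.49422729, 0.02384988, 0.31623475]), 'ft_torque': array([-0.00569031, -0.00020893, -0.04178699]), 'grasp_force': 0.0, 'grip_width': 0.08548089640521461}
```

View pics/top0.png

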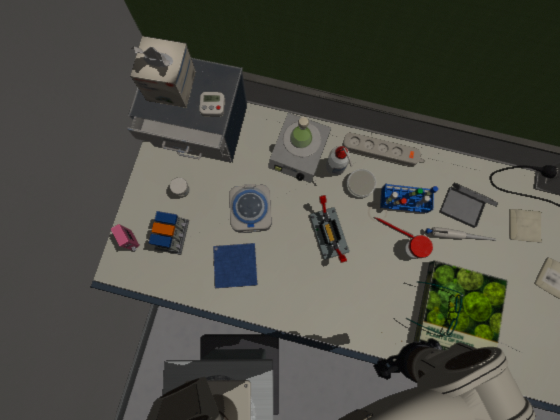

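View pics/scene0.png

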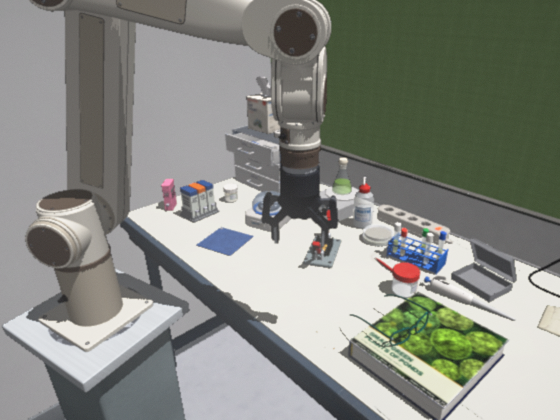

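The top view shows the rack at about (168,232). Candidates for the wanted module:
- Orange cap in the middle pocket, (163,230). This is my choice.
- Blue caps at (165,217) and (160,245), the neighbours.
- Pink module at (125,237), a decoy.
- Orange contact bed inside the dock, (330,232).

The mat is at (235,265), the red-lid jar at (420,246) and the white-lid jar at (178,187).

```bash
cat > h.py <<'E'
import cv2, numpy as np
from workcell import status, camera, get_calibration
def cal(n):
    c=get_calibration(n); R=cv2.Rodrigues(np.array(c["rvec"],float))[0]; t=np.array(c["tvec"],float).ravel()
    return np.array([[c["fx"],0,c["cx"]],[0,c["fy"],c["cy"]],[0,0,1]]),R,t
def plane(n,uv,z):
    K,R,t=cal(n); uv=np.atleast_2d(uv).astype(float); C=-R.T@t
    d=(R.T@np.linalg.inv(K)@np.c_[uv,np.ones(len(uv))].T).T
    return (C+d*((z-C[2])/d[:,2])[:,None])[:,:2]
def proj(n,P):
    K,R,t=cal(n); q=(K@(R@np.atleast_2d(P).T+t[:,None])).T; return q[:,:2]/q[:,2:]
def mask(im,lo,hi,box=None):
    hsv=cv2.cvtColor(im,cv2.COLOR_RGB2HSV); m=cv2.inRange(hsv,np.array(lo),np.array(hi))
    if box: k=np.zeros_like(m); x0,y0,x1,y1=box; k[y0:y1,x0:x1]=255; m&=k
    return m
def rect(n,m,z):
    """rectangle of mask pixels cast on plane z: centre, size, long-axis direction (deg)"""
    v,u=np.nonzero(m); p=plane(n,np.c_[u,v],z); c=p.mean(0)
    w,V=np.linalg.eigh(np.cov((p-c).T)); a=V[:,1]
    return c,np.sqrt(12*w),np.degrees(np.arctan2(a[1],a[0]))%180,len(u)
def obs():
    o=status.get_obs(); return o
E
python3 - <<'E'
from h import *
im=cv2.imread("pics/top0.png")[:,:,::-1].copy()
hsv=cv2.cvtColor(im,cv2.COLOR_RGB2HSV)
print(hsv[230,163],hsv[217,165],hsv[245,160],hsv[265,235],hsv[237,125])
for nm,lo,hi,box,z in [("or",(5,150,100),(20,255,255),(140,200,195,260),.108),("blues",(100,120,40),(125,255,255),(140,200,195,260),.108),("mat",(100,120,40),(125,255,255),(205,238,265,295),.003)]:
    m=mask(im,lo,hi,box); print(nm,rect("top",m,z))
    if nm=="blues":
        k,l,s,c=cv2.connectedComponentsWithStats(m)
        for i in range(1,k):
            if s[i,4]>20: print(rect("top",(l==i).astype(np.uint8),.108))
m=mask(im,(0,150,80),(8,255,255),(300,185,360,270))|mask(im,(172,150,80),(180,255,255),(300,185,360,270))
k,l,s,c=cv2.connectedComponentsWithStats(m)
for i in range(1,k):
    if s[i,4]>5: print("red",c[i],s[i],rect("top",l==i,.085)[0])
print("smalljar",plane("top",[178,187],.057),"jar",plane("top",[420,246],.067))
A=cv2.resize(im[190:270,130:210],None,fx=5,fy=5,interpolation=cv2.INTER_CUBIC)
B=cv2.resize(im[190:270,290:370],None,fx=5,fy=5,interpolation=cv2.INTER_CUBIC)
cv2.imwrite("pics/crop1.png",np.hstack([A,B])[:,:,::-1])
E
```

```text
[ 13 255 147] [107 209  83] [108 196  52] [109 149  82] [171 132 156]
or (array([0.52428978, 0.15225108]), array([0.027304  , 0.06188179]), np.float64(78.27839218386059), 202)
blues (array([0.52071579, 0.15122408]), array([0.06128329, 0.11934964]), np.float64(168.44637177806302), 427)
(array([0.55557149, 0.14417879]), array([0.02813313, 0.06049567]), np.float64(79.65152438017545), 200)
(array([0.49000592, 0.15743138]), array([0.02985754, 0.06211048]), np.float64(78.49823657285133), 227)
mat (array([ 0.42570602, -0.04550103]), array([0.12169826, 0.12489846]), np.float64(133.03502367809006), 1618)
red [323.0952381  202.04761905] [320 196   6  16  63] [ 0.60450054 -0.31419298]
red [341.62745098 256.50980392] [337 249  10  13  51] [ 0.44192198 -0.36241065]
smalljar [[0.66265972 0.12680395]] jar [[ 0.47300755 -0.59821619]]
```

View pics/crop1.png

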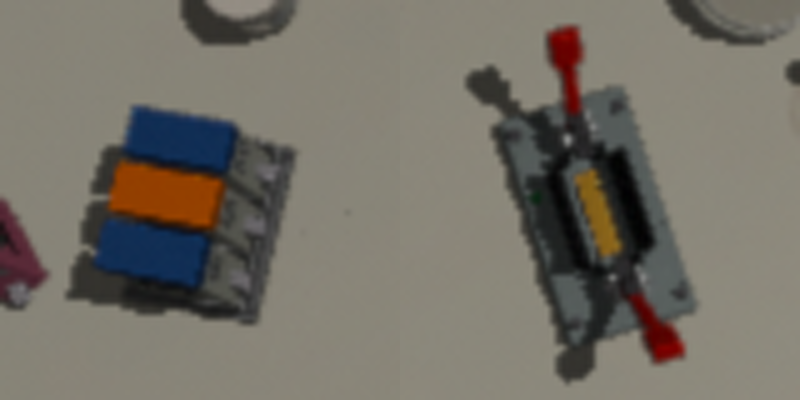

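The crop confirms it: the orange-capped module sits between two blue ones in the rack, and the pink one outside is not wanted. The dock lies at about (329,233) with its levers open at (323,202) and (341,256). Next I move above the rack and refine the dock estimate in the same turn.

```bash
python3 -m creep '[[1.64,3.06,0,0,0,7.28],[1.64,3.06,0,0,0,7.28],[1.64,3.06,0,0,0,7.28],[1.64,3.06,0,0,0,7.28],[1.64,3.06,0,0,0,7.28],[1.64,3.06,0,0,0,7.28],[1.64,3.06,0,0,0,7.28],[1.64,3.06,0,0,0,7.28]]' 1
python3 -m creep '[[1.64,3.06,0,0,0,7.28],[1.64,3.06,0,0,0,7.28],[1.64,3.06,0,0,0,7.28],[1.64,3.06,0,0,0,7.28],[1.64,3.06,0,0,0,7.28],[1.64,3.06,0,0,0,7.28],[1.64,3.06,0,0,0,7.28],[1.64,3.06,0,0,0,7.28]]'
python3 -m creep '[[1.64,3.06,0,0,0,7.28],[1.64,3.06,0,0,0,7.28],[1.64,3.06,0,0,0,7.28],[1.64,3.06,0,0,0,7.28],[0,0,0,0,0,0],[0,0,0,0,0,0]]'
cat >> h.py <<'E'
from scipy.spatial.transform import Rotation as Rn
def tool():
    o=obs(); M=Rn.from_quat(o["tool_rot"]).as_matrix()
    print("t",round(o["clock"],2),"tcp",np.round(o["eef_pos"],4),"tool y deg",round(np.degrees(np.arctan2(M[1,1],M[0,1])),2),"z",np.round(M[:,2],3),"w",round(o["grip_width"],4),"gf",round(o["grasp_force"],1),"F",np.round(o["ft_force"],1),"j",np.round(o["joint_pos"],2))
E
python3 - <<'E'
from h import *
tool()
im=cv2.imread("pics/top0.png")[:,:,::-1].copy(); sc=cv2.imread("pics/scene0.png")[:,:,::-1].copy()
m=mask(im,(15,120,80),(32,255,255),(310,205,350,260)); v,u=np.nonzero(m); print("brass px",u.mean(),v.mean(),len(u)); print(rect("top",m,.017))
c=np.array([[309.4,216],[334,207.6],[349,251],[324.4,259]]); p=plane("top",c,.012); print("base",p,p.mean(0)); 
d1=p[1]-p[2];d2=p[0]-p[3];d3=p[0]-p[1]; print([np.degrees(np.arctan2(d[1],d[0])) for d in(d1,d2,d3)],[np.linalg.norm(d) for d in(d1,d2,d3)])
E
```

```text
clock: 0.9
eef_pos: [0.3264, -0.2141, 0.231]
tool_rot: [0.758, 0.653, -0.0, -0.0]
ft_force: [0.7, -0.1, 1.5]
grip_width: 0.0853
grasp_force: 0.0
clock: 1.7
eef_pos: [0.4576, 0.0306, 0.2309]
tool_rot: [0.344, 0.939, -0.0, -0.0]
ft_force: [0.1, 0.3, -0.1]
grip_width: 0.0854
grasp_force: 0.0
clock: 2.3
eef_pos: [0.5226, 0.152, 0.2303]
tool_rot: [0.099, 0.995, -0.001, -0.001]
ft_force: [-0.2, 0.5, -0.2]
grip_width: 0.0856
grasp_force: 0.0
t 2.3 tcp [0.5226 0.152  0.2303] tool y deg 78.59 z [-0.002 -0.001 -1.   ] w 0.0856 gf 0.0 F [-0.2  0.5 -0.2] j [ 0.28  0.33  0.13  1.37 -0.    0.48]
brass px 329.2236842105263 232.14473684210526 76
(array([ 0.52526366, -0.3383278 ]), array([0.01377941, 0.05386314]), np.float64(16.46496303265849), 76)
base [[ 0.57801997 -0.27854254]
 [ 0.60454643 -0.35694509]
 [ 0.46666288 -0.39788763]
 [ 0.44264516 -0.3211806 ]] [ 0.52296861 -0.33863897]
[np.float64(16.538028262747815), np.float64(17.482500527885342), np.float64(108.69256797239807)] [np.float64(0.14383381253031424), np.float64(0.14193076741843988), np.float64(0.08276843322242373)]
```

```bash
python3 -m creep '[[0,0,-3,0,0,0],[0,0,-3,0,0,0],[0,0,-3,0,0,0],[0,0,-2.5,0,0,0],[0,0,-2,0,0,0],[0,0,-1.5,0,0,0],[0,0,-1.3,0,0,0],[0,0,0,0,0,0]]'
python3 -m creep '[[0,0,0,0,0,0],[0,0,0,0,0,0],[0,0,0,0,0,0],[0,0,0,0,0,0],[0,0,0,0,0,0],[0,0,0,0,0,0]]' -1
python3 -c "from h import *;tool()"
```

```text
clock: 3.1
eef_pos: [0.5208, 0.1498, 0.0665]
tool_rot: [0.101, 0.995, -0.001, -0.002]
ft_force: [0.7, 0.0, 0.0]
grip_width: 0.0852
grasp_force: 0.0
clock: 3.7
eef_pos: [0.524, 0.1517, 0.0697]
tool_rot: [0.1, 0.995, 0.0, 0.001]
ft_force: [0.1, -0.5, 6.5]
grip_width: 0.0593
grasp_force: 65.8
t 3.7 tcp [0.524  0.1517 0.0697] tool y deg 78.56 z [ 0.003  0.    -1.   ] w 0.0593 gf 65.8 F [ 0.1 -0.5  6.5] j [ 0.28  0.45 -0.14  0.98 -0.    0.48]
```

```bash
python3 -m creep '[[0,0,0.8,0,0,0],[0,0,1.2,0,0,0],[0,0,1.5,0,0,0],[0,0,2,0,0,0],[0,0,2,0,0,0],[0,0,2,0,0,0],[0,0,2,0,0,0],[0,0,1.5,0,0,0]]'
python3 - <<'E'
from h import *
tool()
t=camera("top");s=camera("scene")
a=cv2.resize(t[170:300,100:290],None,fx=2.1,fy=2.1);b=cv2.resize(s[130:260,110:300],None,fx=2.1,fy=2.1)
cv2.imwrite("pics/lift.png",np.hstack([a,b])[:,:,::-1])
E
```

```text
clock: 4.5
eef_pos: [0.5228, 0.1517, 0.2]
tool_rot: [0.1, 0.995, 0.0, 0.0]
ft_force: [0.5, -0.7, -3.4]
grip_width: 0.0591
grasp_force: 65.5
t 4.5 tcp [0.5228 0.1517 0.2   ] tool y deg 78.57 z [ 0.  0. -1.] w 0.0591 gf 65.5 F [ 0.5 -0.7 -3.4] j [0.28 0.34 0.06 1.29 0.   0.48]
```

View pics/lift.png

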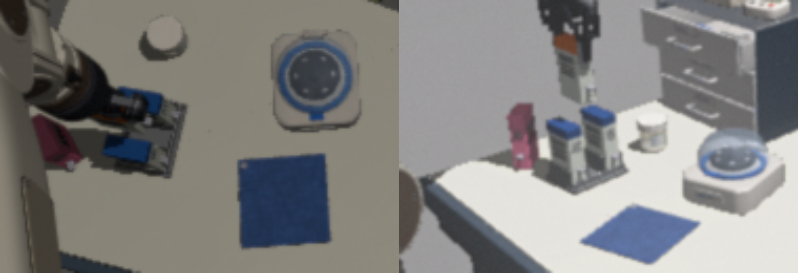

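The right-hand view shows the orange module held clear, with both blue modules still in the rack. The mat is empty. Carrying it there with the dock's yaw (about 16.7°).

```bash
python3 -m creep '[[-0.97,-1.975,0,0,0,-6.19],[-0.97,-1.975,0,0,0,-6.19],[-0.97,-1.975,0,0,0,-6.19],[-0.97,-1.975,0,0,0,-6.19],[-0.97,-1.975,0,0,0,-6.19],[-0.97,-1.975,0,0,0,-6.19],[-0.97,-1.975,0,0,0,-6.19],[-0.97,-1.975,0,0,0,-6.19]]'
python3 -m creep '[[-0.97,-1.975,0,0,0,-6.19],[-0.97,-1.975,0,0,0,-6.19],[0,0,-3,0,0,0],[0,0,-3,0,0,0],[0,0,-3,0,0,0],[0,0,-2,0,0,0],[0,0,-1.5,0,0,0],[0,0,0,0,0,0]]'
python3 -c "from h import *;tool()"
```

```text
clock: 5.4
eef_pos: [0.444, -0.0071, 0.1974]
tool_rot: [0.509, 0.861, -0.001, -0.001]
ft_force: [1.0, -0.6, -3.4]
grip_width: 0.0594
grasp_force: 65.9
clock: 6.2
eef_pos: [0.4229, -0.0455, 0.0707]
tool_rot: [0.597, 0.802, -0.002, -0.003]
ft_force: [0.2, 0.1, -2.6]
grip_width: 0.0591
grasp_force: 65.9
t 6.2 tcp [ 0.4229 -0.0455  0.0707] tool y deg 16.66 z [-0.007  0.001 -1.   ] w 0.0591 gf 65.9 F [ 0.2  0.1 -2.6] j [-0.11  0.25 -0.44  0.89  0.    1.17]
```

```bash
python3 -m creep '[[0,0,-0.2,0,0,0],[0,0,-0.2,0,0,0],[0,0,0,0,0,0]]'; python3 -m creep '[[0,0,-0.1,0,0,0],[0,0,0,0,0,0]]'
```

```text
clock: 6.5
eef_pos: [0.4266, -0.0459, 0.0699]
tool_rot: [0.597, 0.802, 0.0, 0.001]
ft_force: [0.0, -0.5, -3.0]
grip_width: 0.0594
grasp_force: 66.0
clock: 6.7
eef_pos: [0.4264, -0.0459, 0.0687]
tool_rot: [0.597, 0.802, 0.0, 0.0]
ft_force: [-1.1, -0.5, -4.1]
grip_width: 0.0596
grasp_force: 66.0
```

```bash
python3 -m creep '[[0,0,-0.2,0,0,0],[0,0,-0.1,0,0,0],[0,0,0,0,0,0]]'; python3 -m creep '[[0,0,-0.1,0,0,0],[0,0,0,0,0,0]]'; python3 -m creep '[[0,0,-0.1,0,0,0],[0,0,0,0,0,0]]'
```

```text
clock: 7.0
eef_pos: [0.4259, -0.0458, 0.0651]
tool_rot: [0.597, 0.802, -0.0, -0.0]
ft_force: [0.1, 0.6, -3.7]
grip_width: 0.0594
grasp_force: 66.0
clock: 7.2
eef_pos: [0.4261, -0.0459, 0.0647]
tool_rot: [0.597, 0.802, 0.0, 0.0]
ft_force: [-1.7, 0.8, 2.3]
grip_width: 0.0591
grasp_force: 66.3
clock: 7.4
eef_pos: [0.4262, -0.0459, 0.0646]
tool_rot: [0.597, 0.802, 0.0, 0.0]
ft_force: [-3.5, 0.7, 10.9]
grip_width: 0.0594
grasp_force: 67.4
```

Contact came where expected, with 10.9 N now on the mat. Releasing and rising.

```bash
python3 -m creep '[[0,0,0.1,0,0,0],[0,0,0,0,0,0],[0,0,0,0,0,0],[0,0,0,0,0,0],[0,0,0,0,0,0],[0,0,0,0,0,0]]' 1
python3 -m creep '[[0,0,1,0,0,0],[0,0,2,0,0,0],[0,0,3,0,0,0],[0,0,3,0,0,0],[0,0,0,0,0,0],[0,0,0,0,0,0]]'
python3 - <<'E'
from h import *
tool()
for n in("top","scene"):
    im=camera(n); 
    u,v=proj(n,[[0.4262,-0.0459,0.103]])[0].astype(int); m=mask(im,(5,150,60),(20,255,255),(u-30,v-30,u+30,v+30)); y,x=np.nonzero(m)
    print(n,u,v,len(x),x.mean() if len(x) else 0,y.mean() if len(x) else 0)
    cv2.imwrite(f"pics/{n}_mat.png",cv2.resize(im[v-50:v+50,u-60:u+60],None,fx=3,fy=3)[:,:,::-1])
cv2.imwrite("pics/mat.png",np.hstack([cv2.imread("pics/top_mat.png"),cv2.imread("pics/scene_mat.png")]))
E
```

```text
clock: 8.0
eef_pos: [0.426, -0.0459, 0.0642]
tool_rot: [0.597, 0.802, -0.0, -0.0]
ft_force: [-0.6, 0.1, 0.4]
grip_width: 0.0855
grasp_force: 0.0
clock: 8.6
eef_pos: [0.4268, -0.0459, 0.1554]
tool_rot: [0.597, 0.802, 0.001, 0.001]
ft_force: [-0.0, -0.5, -0.4]
grip_width: 0.0857
grasp_force: 0.0
t 8.6 tcp [ 0.4268 -0.0459  0.1554] tool y deg 16.66 z [ 0.003 -0.    -1.   ] w 0.0857 gf 0.0 F [-0.  -0.5 -0.4] j [-0.11  0.15 -0.31  1.1   0.    1.17]
top 231 262 38 236.73684210526315 267.1842105263158
scene 221 210 105 222.75238095238095 213.22857142857143
```

View pics/mat.png

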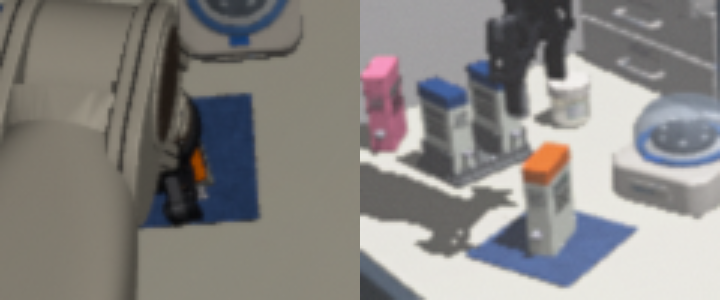

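The scene view shows the module standing upright on the mat, cap at (222,213), and the gripper above it. Turning 90° to grip the broad faces.

```bash
python3 -m creep '[[0,0,0,0,0,-8],[0,0,0,0,0,-8],[0,0,0,0,0,-8],[0,0,0,0,0,-8],[0,0,0,0,0,-8],[0,0,0,0,0,-8],[0,0,0,0,0,-8],[0,0,0,0,0,-8]]'
python3 -m creep '[[0,0,0,0,0,-8],[0,0,0,0,0,-8],[0,0,0,0,0,-8],[0,0,0,0,0,-2],[0,0,0,0,0,0],[0,0,0,0,0,0]]'
python3 -c "from h import *;tool()"
```

```text
clock: 9.5
eef_pos: [0.4249, -0.0457, 0.1529]
tool_rot: [0.933, 0.361, -0.001, -0.001]
ft_force: [-0.5, 0.1, 0.4]
grip_width: 0.0854
grasp_force: 0.0
clock: 10.1
eef_pos: [0.4254, -0.0458, 0.1534]
tool_rot: [0.989, 0.145, -0.001, -0.0]
ft_force: [-0.6, 0.6, 0.7]
grip_width: 0.0852
grasp_force: 0.0
t 10.1 tcp [ 0.4254 -0.0458  0.1534] tool y deg -73.29 z [-0.002  0.    -1.   ] w 0.0852 gf 0.0 F [-0.6  0.6  0.7] j [-0.11  0.15 -0.31  1.1  -0.    2.74]
```

```bash
python3 -m creep '[[0,0,-2,0,0,0],[0,0,-2,0,0,0],[0,0,-2,0,0,0],[0,0,-1.5,0,0,0],[0,0,-1,0,0,0],[0,0,-0.4,0,0,0],[0,0,0,0,0,0],[0,0,0,0,0,0]]'
python3 -m creep '[[0,0,0,0,0,0],[0,0,0,0,0,0],[0,0,0,0,0,0],[0,0,0,0,0,0],[0,0,0,0,0,0],[0,0,0,0,0,0],[0,0,0,0,0,0],[0,0,0,0,0,0]]' -1
python3 -c "from h import *;tool()"
```

```text
clock: 10.9
eef_pos: [0.4266, -0.0459, 0.0658]
tool_rot: [0.989, 0.145, 0.0, 0.0]
ft_force: [0.2, -0.3, 0.0]
grip_width: 0.0854
grasp_force: 0.0
clock: 11.7
eef_pos: [0.4264, -0.046, 0.0656]
tool_rot: [0.989, 0.145, 0.0, 0.0]
ft_force: [-0.5, -0.7, 5.7]
grip_width: 0.0276
grasp_force: 59.4
t 11.7 tcp [ 0.4264 -0.046   0.0656] tool y deg -73.34 z [ 0.001 -0.    -1.   ] w 0.0276 gf 59.4 F [-0.5 -0.7  5.7] j [-0.11  0.26 -0.45  0.87 -0.    2.74]
```

```bash
python3 -m creep '[[0,0,1,0,0,0],[0,0,2,0,0,0],[0,0,2.5,0,0,0],[0,0,2.5,0,0,0],[0,0,2.5,0,0,0],[0,0,2,0,0,0],[0,0,0,0,0,0]]'
python3 - <<'E'
from h import *
tool()
S=[]
for n in("top","scene"):
    im=camera(n); cv2.imwrite(f"pics/{n}_d.png",im[:,:,::-1])
    u,v=proj(n,[[0.524,-0.3384,0.03]])[0].astype(int); print(n,u-25,v-35)
    S.append(cv2.resize(im[v-35:v+35,u-25:u+25],None,fx=8,fy=8,interpolation=cv2.INTER_CUBIC))
cv2.imwrite("pics/dock.png",cv2.convertScaleAbs(np.hstack(S)[:,:,::-1],alpha=1.4))
E
```

```text
clock: 12.4
eef_pos: [0.4275, -0.0459, 0.1926]
tool_rot: [0.989, 0.145, 0.002, 0.0]
ft_force: [0.1, -0.5, -3.2]
grip_width: 0.0273
grasp_force: 59.7
t 12.4 tcp [ 0.4275 -0.0459  0.1926] tool y deg -73.33 z [ 0.005 -0.    -1.   ] w 0.0273 gf 59.7 F [ 0.1 -0.5 -3.2] j [-0.11  0.12 -0.24  1.2   0.    2.74]
top 304 196
scene 297 208
```

View pics/dock.png

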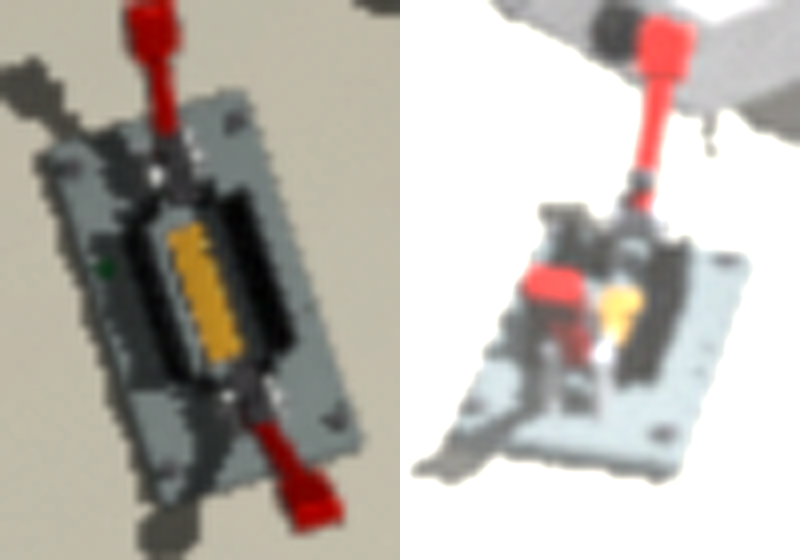

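The top crop shows the dock with base screws at crop px (65,165), (237,122), (335,418) and (165,470), and brass centred at (205,292). In the scene crop the diagonal screws are at (728,260) and (475,410).

```bash
python3 - <<'E'
from h import *
f=lambda a,o:(np.array(a,float)+.5)/8-.5+np.array(o)
s=plane("top",f([[65,165],[237,122],[335,418],[165,470]],(304,196)),.012); print("screws top",s.round(4).tolist(),s.mean(0),(s[0]+s[2])/2,(s[1]+s[3])/2)
for a,b in((1,2),(0,3)): d=s[a]-s[b]; print(np.degrees(np.arctan2(d[1],d[0])),np.linalg.norm(d))
q=plane("scene",f([[328,260],[75,410],[263,432]],(297,208)),.012); print("scene",q.round(4).tolist(),(q[0]+q[1])/2)
d=q[0]-q[2]; print(np.degrees(np.arctan2(d[1],d[0])))
# camera bias check: cap on mat known
K=cv2.imread("pics/top0.png")[:,:,::-1].copy()
print("cap in scene view, at mat:",plane("scene",[222.75,213.23],.098),"(true .4262,-.0459, cap mixed sides)")
m=mask(K,(100,120,40),(125,255,255),(205,238,265,295)); print(rect("top",m,.003)[0])
k2=cv2.imread("pics/scene_d.png")[:,:,::-1].copy(); u,v=proj("scene",[[.4257,-.0455,.003]])[0].astype(int)
m=mask(k2,(100,120,40),(125,255,255),(u-45,v-30,u+45,v+30)); print(rect("scene",m,.003))
E
```

```text
screws top [[0.5774, -0.2857], [0.5942, -0.354], [0.4766, -0.3873], [0.4571, -0.321]] [ 0.52630164 -0.33701198] [ 0.52699459 -0.33652984] [ 0.52560869 -0.33749411]
15.847371454368997 0.1221735978440392
16.34932672693249 0.12537150303300798
scene [[0.5926, -0.3544], [0.4533, -0.3248], [0.4758, -0.3881]] [ 0.52292971 -0.33958977]
16.08958340431199
cap in scene view, at mat: [[ 0.42330646 -0.05123507]] (true .4262,-.0459, cap mixed sides)
[ 0.42570602 -0.04550103]
(array([ 0.63015046, -0.02790738]), array([0.00576453, 0.02732724]), np.float64(91.28617467799906), 6)
```

```bash
python3 -m creep '[[0.98,-2.925,0,0,0,-0.3],[0.98,-2.925,0,0,0,0],[0.98,-2.925,0,0,0,0],[0.98,-2.925,0,0,0,0],[0.98,-2.925,0,0,0,0],[0.98,-2.925,0,0,0,0],[0.98,-2.925,0,0,0,0],[0.98,-2.925,0,0,0,0]]'
python3 -m creep '[[0.98,-2.925,0,0,0,0],[0.98,-2.925,0,0,0,0],[0,0,0,0,0,0],[0,0,-2.5,0,0,0],[0,0,-2.5,0,0,0],[0,0,-2.3,0,0,0],[0,0,0,0,0,0],[0,0,0,0,0,0]]'
python3 - <<'E'
from h import *
tool()
S=[]
for n in("top","scene"):
    im=camera(n); cv2.imwrite(f"pics/{n}_h.png",im[:,:,::-1])
    u,v=proj(n,[[0.524,-0.3384,0.05]])[0].astype(int); print(n,u-25,v-35)
    S.append(cv2.resize(im[v-35:v+35,u-25:u+25],None,fx=8,fy=8,interpolation=cv2.INTER_CUBIC))
cv2.imwrite("pics/hover.png",cv2.convertScaleAbs(np.hstack(S)[:,:,::-1],alpha=1.0))
E
```

```text
clock: 13.3
eef_pos: [0.5034, -0.2803, 0.1875]
tool_rot: [0.99, 0.142, -0.002, -0.002]
ft_force: [1.5, -0.7, -3.5]
grip_width: 0.0274
grasp_force: 60.1
clock: 14.1
eef_pos: [0.523, -0.3373, 0.1158]
tool_rot: [0.99, 0.142, -0.001, -0.001]
ft_force: [-0.4, -0.3, -1.8]
grip_width: 0.0277
grasp_force: 60.8
t 14.1 tcp [ 0.523  -0.3373  0.1158] tool y deg -73.62 z [-0.003  0.002 -1.   ] w 0.0277 gf 60.8 F [-0.4 -0.3 -1.8] j [-0.57  0.55  0.16  1.19  0.    2.28]
top 305 195
scene 297 202
```

View pics/hover.png

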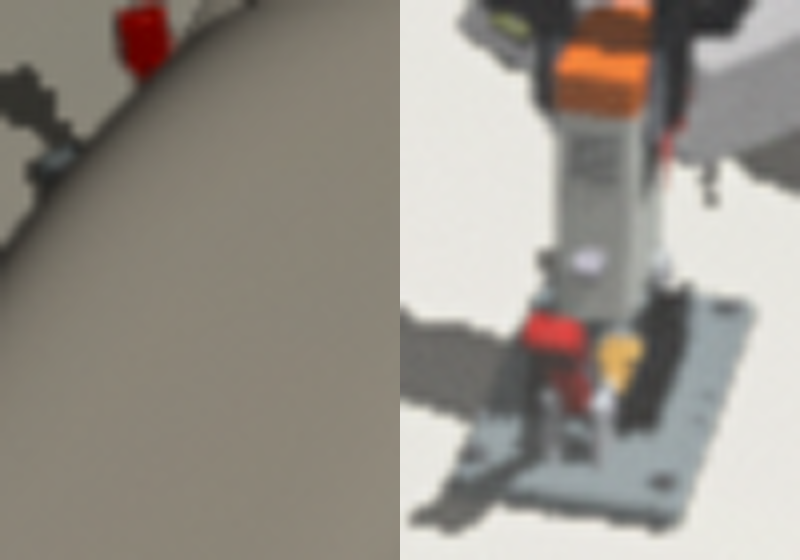

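The scene view shows the module over the dock, its bottom at about (600,315) in the crop, in line with the slot. Lowering while watching the force.

```bash
python3 -m creep '[[0,0,-0.5,0,0,0],[0,0,-0.4,0,0,0],[0,0,0,0,0,0]]'; python3 -m creep '[[0,0,-0.3,0,0,0],[0,0,0,0,0,0]]';python3 -m creep '[[0,0,-0.3,0,0,0],[0,0,0,0,0,0]]';python3 -c "from h import *;tool()"
```

```text
clock: 14.5
eef_pos: [0.5238, -0.3382, 0.108]
tool_rot: [0.99, 0.142, -0.0, -0.0]
ft_force: [-0.6, 0.4, -3.8]
grip_width: 0.0277
grasp_force: 61.0
clock: 14.7
eef_pos: [0.5239, -0.3383, 0.1049]
tool_rot: [0.99, 0.142, -0.0, -0.0]
ft_force: [-0.2, -0.3, -4.1]
grip_width: 0.0273
grasp_force: 61.0
clock: 14.9
eef_pos: [0.5239, -0.3382, 0.1018]
tool_rot: [0.99, 0.142, -0.0, -0.0]
ft_force: [0.5, -1.0, -2.6]
grip_width: 0.0275
grasp_force: 61.0
t 14.9 tcp [ 0.5239 -0.3382  0.1018] tool y deg -73.64 z [-0.001  0.    -1.   ] w 0.0275 gf 61.0 F [ 0.5 -1.  -2.6] j [-0.57  0.56  0.14  1.15 -0.    2.28]
```

```bash
python3 -m creep '[[0,0,-0.3,0,0,0],[0,0,0,0,0,0]]'; python3 -m creep '[[0,0,-0.3,0,0,0],[0,0,0,0,0,0]]';python3 -m creep '[[0,0,-0.3,0,0,0],[0,0,0,0,0,0]]'
```

```text
clock: 15.1
eef_pos: [0.524, -0.3383, 0.0989]
tool_rot: [0.99, 0.142, -0.0, -0.0]
ft_force: [0.3, -0.8, -3.2]
grip_width: 0.027
grasp_force: 61.0
clock: 15.3
eef_pos: [0.524, -0.3382, 0.0959]
tool_rot: [0.99, 0.142, -0.0, -0.0]
ft_force: [1.1, 0.5, -3.5]
grip_width: 0.0275
grasp_force: 61.0
clock: 15.5
eef_pos: [0.524, -0.3383, 0.0929]
tool_rot: [0.99, 0.142, -0.0, -0.0]
ft_force: [1.4, 0.3, -3.7]
grip_width: 0.0272
grasp_force: 61.0
```

```bash
python3 -m creep '[[0,0,-0.3,0,0,0],[0,0,0,0,0,0]]'; python3 -m creep '[[0,0,-0.3,0,0,0],[0,0,0,0,0,0]]';python3 -m creep '[[0,0,-0.3,0,0,0],[0,0,0,0,0,0]]';python3 -m creep '[[0,0,-0.2,0,0,0],[0,0,0,0,0,0]]'
```

```text
clock: 15.7
eef_pos: [0.524, -0.3382, 0.0899]
tool_rot: [0.99, 0.142, -0.0, -0.0]
ft_force: [0.4, -0.9, -3.1]
grip_width: 0.0271
grasp_force: 61.0
clock: 15.9
eef_pos: [0.524, -0.3383, 0.0869]
tool_rot: [0.99, 0.142, -0.0, -0.0]
ft_force: [0.5, 1.0, -3.3]
grip_width: 0.0275
grasp_force: 61.0
clock: 16.1
eef_pos: [0.524, -0.3382, 0.0839]
tool_rot: [0.99, 0.142, -0.0, -0.0]
ft_force: [0.7, 0.2, -3.4]
grip_width: 0.0274
grasp_force: 61.0
clock: 16.3
eef_pos: [0.524, -0.3383, 0.082]
tool_rot: [0.99, 0.142, -0.0, -0.0]
ft_force: [0.6, 0.6, -3.5]
grip_width: 0.0269
grasp_force: 61.0
```

```bash
python3 -m creep '[[0,0,-0.1,0,0,0],[0,0,0,0,0,0]]'; python3 -m creep '[[0,0,-0.1,0,0,0],[0,0,0,0,0,0]]';python3 -m creep '[[0,0,-0.1,0,0,0],[0,0,0,0,0,0]]'
```

```text
clock: 16.5
eef_pos: [0.5241, -0.3384, 0.0813]
tool_rot: [0.99, 0.142, 0.0, -0.0]
ft_force: [1.6, 0.1, -2.9]
grip_width: 0.0272
grasp_force: 61.0
clock: 16.7
eef_pos: [0.5242, -0.3384, 0.0806]
tool_rot: [0.99, 0.142, 0.0, 0.0]
ft_force: [-0.3, -0.3, -0.9]
grip_width: 0.0275
grasp_force: 61.4
clock: 16.9
eef_pos: [0.5242, -0.3385, 0.0803]
tool_rot: [0.99, 0.142, 0.0, 0.0]
ft_force: [-1.5, 0.9, 3.2]
grip_width: 0.0273
grasp_force: 62.0
```

Contact came at TCP 0.0806 as predicted, with the ears on the lever toes. Releasing, rising, shutting the fingers and moving outside the near (robot-side) lever.

```bash
python3 -m creep '[[0,0,0.1,0,0,0],[0,0,0,0,0,0],[0,0,0,0,0,0],[0,0,0,0,0,0],[0,0,0,0,0,0],[0,0,0,0,0,0]]' 1
python3 -m creep '[[0,0,1,0,0,0],[0,0,2,0,0,0],[0,0,2.5,0,0,0],[0,0,2.5,0,0,0],[0,0,0,0,0,0],[-2.5,-0.73,0,0,0,0],[-2.5,-0.73,0,0,0,0]]'
python3 -m creep '[[-2.5,-0.73,0,0,0,0],[-2.5,-0.73,0,0,0,0],[-2.5,-0.73,0,0,0,0],[0,0,0,0,0,0],[0,0,0,0,0,0]]' -1
python3 - <<'E'
from h import *
tool()
S=[]
for n in("top","scene"):
    im=camera(n)
    u,v=proj(n,[[0.524,-0.3384,0.05]])[0].astype(int); print(n,u-35,v-40)
    S.append(cv2.resize(im[v-40:v+40,u-35:u+35],None,fx=5.5,fy=5.5,interpolation=cv2.INTER_CUBIC))
cv2.imwrite("pics/rel.png",np.hstack(S)[:,:,::-1])
E
```

```text
clock: 17.5
eef_pos: [0.524, -0.3384, 0.0802]
tool_rot: [0.99, 0.142, -0.0, -0.0]
ft_force: [-0.7, -1.1, 0.3]
grip_width: 0.0854
grasp_force: 0.0
clock: 18.2
eef_pos: [0.4739, -0.3527, 0.1601]
tool_rot: [0.99, 0.143, 0.0, 0.0]
ft_force: [-0.4, -1.4, 0.0]
grip_width: 0.0855
grasp_force: 0.0
clock: 18.7
eef_pos: [0.3988, -0.375, 0.1603]
tool_rot: [0.99, 0.142, 0.0, -0.0]
ft_force: [0.6, 0.6, 0.3]
grip_width: 0.0123
grasp_force: 0.0
t 18.7 tcp [ 0.3988 -0.375   0.1603] tool y deg -73.7 z [ 0.  0. -1.] w 0.0123 gf 0.0 F [0.6 0.6 0.3] j [-0.75  0.37  0.    1.2   0.    2.1 ]
top 295 190
scene 287 197
```

View pics/rel.png

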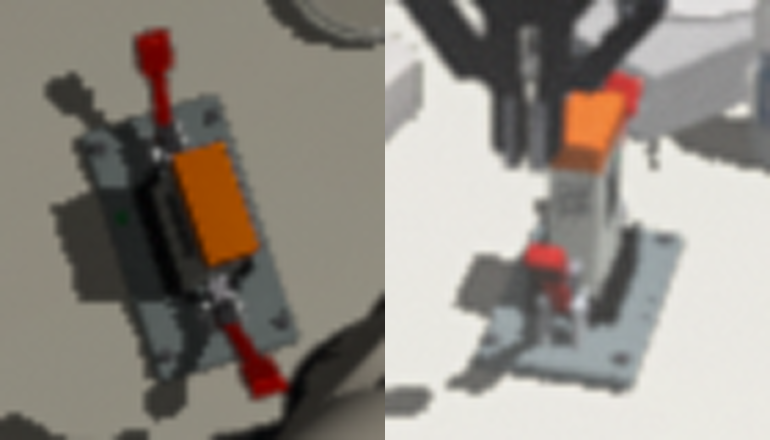

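The module stands in the slot: cap at crop (215,203) in the top view, upright in the scene view. Both levers are open. Lowering beside the near pad.

```bash
python3 -m creep '[[0,0,-3,0,0,0],[0,0,-3,0,0,0],[0,0,-2,0,0,0],[0,0,-0.5,0,0,0],[0,0,0,0,0,0],[0.8,0.24,0,0,0,0],[0,0,0,0,0,0]]'
python3 -m creep '[[0.3,0.09,0,0,0,0],[0.2,0.06,0,0,0,0],[0,0,0,0,0,0]]'
python3 -m creep '[[0.2,0.06,0.15,0,0,0],[0,0,0,0,0,0]]'
```

```text
clock: 19.5
eef_pos: [0.4093, -0.3731, 0.0769]
tool_rot: [0.99, 0.143, 0.001, 0.001]
ft_force: [0.0, -0.3, -0.0]
grip_width: -0.0
grasp_force: 0.0
clock: 19.8
eef_pos: [0.4126, -0.3711, 0.0758]
tool_rot: [0.99, 0.142, 0.0, 0.0]
ft_force: [-0.4, 0.3, 0.2]
grip_width: -0.0003
grasp_force: 0.0
clock: 20.0
eef_pos: [0.4143, -0.3705, 0.0771]
tool_rot: [0.99, 0.142, 0.0, 0.0]
ft_force: [0.8, 0.0, 0.0]
grip_width: 0.0
grasp_force: 0.0
```

```bash
python3 -m creep '[[0.25,0.07,0,0,0,0],[0,0,0,0,0,0]]'
python3 -m creep '[[0.25,0.07,0.1,0,0,0],[0,0,0,0,0,0]]'
python3 -m creep '[[0.25,0.07,0.2,0,0,0],[0,0,0,0,0,0]]'
```

```text
clock: 20.2
eef_pos: [0.4159, -0.3699, 0.0769]
tool_rot: [0.99, 0.142, -0.001, 0.0]
ft_force: [-3.2, -1.0, 1.8]
grip_width: -0.0
grasp_force: 1.6
clock: 20.4
eef_pos: [0.4176, -0.3695, 0.0782]
tool_rot: [0.99, 0.142, -0.002, 0.0]
ft_force: [-6.4, -1.8, 4.7]
grip_width: 0.0
grasp_force: 3.1
clock: 20.6
eef_pos: [0.4204, -0.3687, 0.0804]
tool_rot: [0.99, 0.142, -0.001, 0.0]
ft_force: [-4.9, -1.1, 4.6]
grip_width: 0.0001
grasp_force: 2.8
```

```bash
python3 -m creep '[[0.28,0.08,0.26,0,0,0],[0.28,0.08,0.25,0,0,0],[0.28,0.08,0.25,0,0,0],[0,0,0,0,0,0]]'
python3 -m creep '[[0.33,0.1,0.2,0,0,0],[0.33,0.1,0.2,0,0,0],[0,0,0,0,0,0]]'
python3 -m creep '[[0.33,0.1,0.18,0,0,0],[0.33,0.1,0.16,0,0,0],[0,0,0,0,0,0]]'
```

```text
clock: 21.0
eef_pos: [0.4307, -0.3658, 0.0877]
tool_rot: [0.99, 0.143, 0.0, 0.0]
ft_force: [-2.5, -0.5, 1.8]
grip_width: 0.0002
grasp_force: 0.8
clock: 21.3
eef_pos: [0.4376, -0.3636, 0.0915]
tool_rot: [0.99, 0.143, 0.001, -0.0]
ft_force: [0.0, -0.1, 0.8]
grip_width: 0.0
grasp_force: 0.1
clock: 21.6
eef_pos: [0.4438, -0.3614, 0.0949]
tool_rot: [0.99, 0.143, 0.0, -0.0]
ft_force: [-0.9, 0.2, -0.2]
grip_width: 0.0
grasp_force: 0.1
```

```bash
cat >> h.py <<'E'
C0=np.array([.524,-.3384]); EY=np.array([.9593,.2823])
def red(n,im,box):
    x0,y0,x1,y1=box; m=mask(im,(0,150,70),(6,255,255),box)|mask(im,(172,150,70),(180,255,255),box)
    k,l,s,c=cv2.connectedComponentsWithStats(m); return [(c[i].round(1).tolist(),s[i].tolist()) for i in range(1,k) if s[i,4]>8]
def pred(n,sg,ths=(0,.2,.4,.6,.72)):
    return {t:proj(n,[[*(C0+sg*EY*(.05+.066*np.sin(t))),.032+.066*np.cos(t)]])[0].round(1).tolist() for t in ths}
E
python3 - <<'E'
from h import *
im=camera("scene"); cv2.imwrite("pics/s1.png",im[:,:,::-1]); print(red("scene",im,(280,190,360,290))); print(pred("scene",-1)); print(pred("scene",1))
t=camera("top");cv2.imwrite("pics/t1.png",t[:,:,::-1]); print(red("top",t,(300,185,360,270)));print(pred("top",-1)); print(pred("top",1))
print(red("scene",cv2.imread("pics/scene_d.png")[:,:,::-1].copy(),(280,190,360,290)))
E
```

```text
[([329.4, 212.7], [328, 211, 3, 5, 9])]
{0: [319.0, 231.7], 0.2: [317.9, 234.4], 0.4: [316.9, 237.9], 0.6: [315.9, 242.0], 0.72: [315.3, 244.7]}
{0: [326.4, 215.4], 0.2: [327.3, 213.8], 0.4: [328.1, 213.1], 0.6: [328.8, 213.3], 0.72: [329.1, 213.8]}
[([323.0, 202.4], [320, 196, 6, 17, 68])]
{0: [338.4, 244.2], 0.2: [339.8, 248.6], 0.4: [341.0, 252.9], 0.6: [341.9, 257.0], 0.72: [342.4, 259.3]}
{0: [327.4, 211.7], 0.2: [325.9, 207.6], 0.4: [324.4, 204.0], 0.6: [323.0, 200.9], 0.72: [322.1, 199.3]}
[([329.0, 216.5], [327, 211, 6, 17, 50]), ([315.8, 243.0], [313, 242, 6, 3, 16])]
```

```bash
python3 - <<'E'
import cv2,numpy as np
s=cv2.imread("pics/s1.png")[190:290,275:375]; cv2.imwrite("pics/v1.png",cv2.resize(s,None,fx=6,fy=6,interpolation=cv2.INTER_CUBIC))
E
```

```text
(no output)
```

View pics/v1.png

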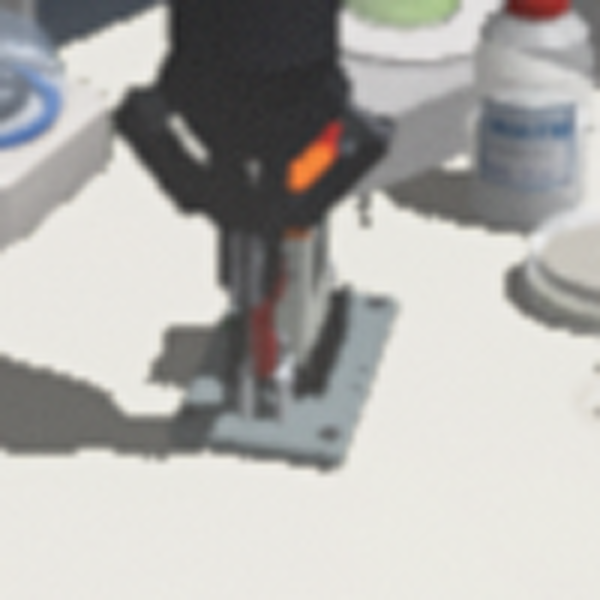

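The finger hides the pad, but the red arm, from (275,280) to (262,360), is now steeper, so the lever has moved in. Continuing along the arc.

```bash
python3 -m creep '[[0.33,0.1,0.13,0,0,0],[0.33,0.1,0.12,0,0,0],[0,0,0,0,0,0]]'
python3 -m creep '[[0.33,0.1,0.08,0,0,0],[0.25,0.07,0.05,0,0,0],[0,0,0,0,0,0]]'
python3 -m creep '[[0.25,0.07,0.03,0,0,0],[0,0,0,0,0,0]]'
python3 -m creep '[[0.2,0.06,0,0,0,0],[0,0,0,0,0,0]]'
```

```text
clock: 22.0
eef_pos: [0.45, -0.3597, 0.0973]
tool_rot: [0.99, 0.142, -0.0, -0.0]
ft_force: [-0.6, 0.2, 0.0]
grip_width: -0.0002
grasp_force: 0.5
clock: 22.3
eef_pos: [0.456, -0.358, 0.0986]
tool_rot: [0.99, 0.143, 0.0, -0.0]
ft_force: [-0.6, 0.0, -0.8]
grip_width: -0.0
grasp_force: 0.5
clock: 22.5
eef_pos: [0.4583, -0.3573, 0.0989]
tool_rot: [0.99, 0.142, 0.0, -0.0]
ft_force: [-1.5, -0.2, -0.3]
grip_width: -0.0003
grasp_force: 0.7
clock: 22.7
eef_pos: [0.4603, -0.3567, 0.0991]
tool_rot: [0.99, 0.142, 0.0, -0.0]
ft_force: [-0.9, 0.0, -0.6]
grip_width: 0.0001
grasp_force: 0.9
```

```bash
python3 -m creep '[[0.2,0.06,0,0,0,0],[0,0,0,0,0,0]]'
python3 -m creep '[[0.2,0.06,0,0,0,0],[0,0,0,0,0,0]]'
python3 -m creep '[[0.15,0.045,0,0,0,0],[0,0,0,0,0,0]]'
```

```text
clock: 22.9
eef_pos: [0.4618, -0.3564, 0.0992]
tool_rot: [0.99, 0.142, -0.0, 0.0]
ft_force: [-4.2, -0.3, 2.6]
grip_width: -0.0001
grasp_force: 2.0
clock: 23.1
eef_pos: [0.4619, -0.3563, 0.0992]
tool_rot: [0.99, 0.142, -0.002, 0.0]
ft_force: [-9.0, -1.1, 4.4]
grip_width: -0.0002
grasp_force: 4.6
clock: 23.3
eef_pos: [0.462, -0.3563, 0.0992]
tool_rot: [0.99, 0.141, -0.004, 0.001]
ft_force: [-12.2, -1.7, 7.6]
grip_width: 0.0001
grasp_force: 6.4
```

```bash
python3 -m creep '[[0.2,0.06,0,0,0,0],[0,0,0,0,0,0],[0,0,0,0,0,0]]'
python3 -m creep '[[-0.6,-0.18,0,0,0,0],[-2,-0.6,0,0,0,0],[-3,-0.9,1,0,0,0],[-3,-0.9,3,0,0,0],[0,0,3,0,0,0],[0,0,0,0,0,0]]'
python3 - <<'E'
from h import *
tool()
im=camera("scene"); cv2.imwrite("pics/s2.png",im[:,:,::-1]); print(red("scene",im,(280,190,360,290))); 
t=camera("top");cv2.imwrite("pics/t2.png",t[:,:,::-1]); print(red("top",t,(300,185,360,270)))
E
```

```text
clock: 23.6
eef_pos: [0.4621, -0.3562, 0.0992]
tool_rot: [0.99, 0.141, -0.005, 0.001]
ft_force: [-16.9, -3.2, 9.4]
grip_width: -0.0
grasp_force: 8.7
clock: 24.2
eef_pos: [0.3842, -0.3832, 0.1739]
tool_rot: [0.99, 0.142, 0.004, 0.004]
ft_force: [0.8, -0.2, -0.2]
grip_width: 0.0001
grasp_force: 0.0
t 24.2 tcp [ 0.3842 -0.3832  0.1739] tool y deg -73.7 z [ 0.009 -0.007 -1.   ] w 0.0001 gf 0.0 F [ 0.8 -0.2 -0.2] j [-0.79  0.35 -0.    1.21  0.    2.07]
[([329.7, 213.5], [327, 211, 6, 8, 27]), ([319.9, 228.6], [317, 227, 7, 4, 23])]
[([323.0, 202.4], [320, 196, 6, 17, 68]), ([338.7, 243.1], [336, 241, 7, 5, 26])]
```

The near lever is closed: its pad is at top (338.7,243.1), against (338.4,244.2) predicted for angle 0. Moving to the far lever.

```bash
python3 -m creep '[[3.2,0.99,0,0,0,0],[3.2,0.99,0,0,0,0],[3.2,0.99,0,0,0,0],[3.2,0.99,0,0,0,0],[3.2,0.99,0,0,0,0],[3.2,0.99,0,0,0,0],[3.2,0.99,0,0,0,0],[3.2,0.99,0,0,0,0]]'
python3 -m creep '[[0,0,0,0,0,0],[0,0,0,0,0,0],[0,0,0,0,0,0]]'
python3 -c "
from h import *
tool()
print(plane('top',[[340,158],[340,150],[360,184]],.1))"
```

```text
clock: 25.1
eef_pos: [0.6391, -0.2995, 0.1666]
tool_rot: [0.99, 0.143, -0.001, -0.001]
ft_force: [1.7, -1.0, 0.5]
grip_width: 0.0
grasp_force: 0.0
clock: 25.4
eef_pos: [0.6368, -0.3009, 0.1676]
tool_rot: [0.99, 0.142, -0.001, -0.001]
ft_force: [1.1, -0.6, 0.7]
grip_width: 0.0001
grasp_force: 0.0
t 25.4 tcp [ 0.6368 -0.3009  0.1676] tool y deg -73.63 z [-0.002  0.001 -1.   ] w 0.0001 gf 0.0 F [ 1.1 -0.6  0.7] j [-0.44  0.7   0.56  1.43  0.    2.41]
[[ 0.73705567 -0.36779034]
 [ 0.76264536 -0.36886626]
 [ 0.65504685 -0.42374777]]
```

```bash
python3 -m creep '[[0.4,-0.3,0,0,0,0],[0,0,-2,0,0,0],[0,0,-2,0,0,0],[0,0,-2,0,0,0],[0,0,-1.5,0,0,0],[0,0,-1,0,0,0],[0,0,-0.5,0,0,0],[0,0,0,0,0,0]]'
python3 -c "from h import *;tool()"
```

```text
clock: 26.2
eef_pos: [0.6411, -0.3046, 0.0786]
tool_rot: [0.99, 0.142, -0.0, -0.0]
ft_force: [-0.8, -0.1, 0.2]
grip_width: 0.0002
grasp_force: 0.0
t 26.2 tcp [ 0.6411 -0.3046  0.0786] tool y deg -73.67 z [-0.001  0.    -1.   ] w 0.0002 gf 0.0 F [-0.8 -0.1  0.2] j [-0.44  0.75  0.43  1.25  0.    2.41]
```

```bash
python3 -m creep '[[-0.3,-0.09,-0.1,0,0,0],[-0.2,-0.06,0,0,0,0],[0,0,0,0,0,0]]'
python3 -m creep '[[-0.25,-0.07,0,0,0,0],[0,0,0,0,0,0]]'
python3 -m creep '[[-0.2,-0.06,0.1,0,0,0],[0,0,0,0,0,0]]'
```

```text
clock: 26.5
eef_pos: [0.6369, -0.3061, 0.079]
tool_rot: [0.99, 0.142, 0.001, 0.0]
ft_force: [-0.1, -0.1, -0.2]
grip_width: -0.0001
grasp_force: 0.1
clock: 26.7
eef_pos: [0.6359, -0.3064, 0.0795]
tool_rot: [0.99, 0.143, 0.002, 0.001]
ft_force: [4.9, 1.5, 3.2]
grip_width: -0.0003
grasp_force: 2.3
clock: 26.9
eef_pos: [0.6343, -0.3068, 0.0809]
tool_rot: [0.99, 0.143, 0.003, 0.001]
ft_force: [5.4, 2.0, 4.6]
grip_width: -0.0001
grasp_force: 2.6
```

```bash
python3 -m creep '[[-0.26,-0.08,0.27,0,0,0],[-0.26,-0.08,0.25,0,0,0],[-0.26,-0.08,0.24,0,0,0],[-0.26,-0.08,0.23,0,0,0],[0,0,0,0,0,0]]'
python3 -m creep '[[-0.33,-0.1,0.2,0,0,0],[-0.33,-0.1,0.2,0,0,0],[0,0,0,0,0,0]]'
python3 -m creep '[[-0.33,-0.1,0.18,0,0,0],[-0.33,-0.1,0.16,0,0,0],[0,0,0,0,0,0]]'
```

```text
clock: 27.4
eef_pos: [0.6217, -0.3105, 0.0896]
tool_rot: [0.99, 0.142, 0.0, 0.0]
ft_force: [3.2, 0.1, 3.4]
grip_width: -0.0003
grasp_force: 2.0
clock: 27.7
eef_pos: [0.6138, -0.3125, 0.0925]
tool_rot: [0.99, 0.142, -0.001, -0.0]
ft_force: [1.4, 0.8, 1.0]
grip_width: -0.0001
grasp_force: 0.9
clock: 28.0
eef_pos: [0.6068, -0.3144, 0.0954]
tool_rot: [0.99, 0.142, -0.001, -0.001]
ft_force: [0.5, 0.4, 0.1]
grip_width: 0.0003
grasp_force: 0.0
```

```bash
python3 -m creep '[[-0.33,-0.1,0.13,0,0,0],[-0.33,-0.1,0.12,0,0,0],[0,0,0,0,0,0]]'
python3 -m creep '[[-0.33,-0.1,0.08,0,0,0],[-0.25,-0.07,0.05,0,0,0],[0,0,0,0,0,0]]'
python3 -m creep '[[-0.25,-0.07,0.03,0,0,0],[0,0,0,0,0,0]]'
python3 -m creep '[[-0.2,-0.06,0,0,0,0],[0,0,0,0,0,0]]'
```

```text
clock: 28.3
eef_pos: [0.601, -0.3164, 0.0987]
tool_rot: [0.99, 0.142, -0.001, -0.0]
ft_force: [-0.3, -0.4, 0.6]
grip_width: -0.0001
grasp_force: 0.0
clock: 28.6
eef_pos: [0.5956, -0.318, 0.1001]
tool_rot: [0.99, 0.142, -0.0, -0.0]
ft_force: [0.7, -0.2, 0.1]
grip_width: 0.0
grasp_force: 0.1
clock: 28.8
eef_pos: [0.5933, -0.3187, 0.1004]
tool_rot: [0.99, 0.142, -0.0, 0.0]
ft_force: [-0.0, 0.9, 0.0]
grip_width: 0.0001
grasp_force: 0.3
clock: 29.0
eef_pos: [0.5916, -0.3193, 0.1006]
tool_rot: [0.99, 0.142, 0.0, 0.0]
ft_force: [0.7, -0.9, 0.9]
grip_width: -0.0001
grasp_force: 0.5
```

```bash
python3 -m creep '[[-0.2,-0.06,0,0,0,0],[0,0,0,0,0,0]]'
python3 -m creep '[[-0.2,-0.06,0,0,0,0],[0,0,0,0,0,0]]'
python3 -m creep '[[-0.15,-0.045,0,0,0,0],[0,0,0,0,0,0]]'
```

```text
clock: 29.2
eef_pos: [0.5904, -0.3196, 0.1007]
tool_rot: [0.99, 0.142, 0.001, 0.0]
ft_force: [3.8, 1.7, 0.2]
grip_width: -0.0
grasp_force: 2.0
clock: 29.4
eef_pos: [0.5903, -0.3197, 0.1008]
tool_rot: [0.99, 0.143, 0.003, -0.0]
ft_force: [8.4, 3.8, -1.2]
grip_width: 0.0003
grasp_force: 4.3
clock: 29.6
eef_pos: [0.5902, -0.3197, 0.1009]
tool_rot: [0.99, 0.143, 0.004, -0.0]
ft_force: [11.4, 3.8, -2.0]
grip_width: 0.0002
grasp_force: 5.9
```

```bash
python3 -m creep '[[-0.2,-0.06,0,0,0,0],[0,0,0,0,0,0],[0,0,0,0,0,0]]'
python3 -m creep '[[0.6,0.18,0,0,0,0],[1.2,0.35,0,0,0,0],[0,0,3,0,0,0],[0,0,3,0,0,0],[0,0,3,0,0,0],[-3,2,2,0,0,0],[-4,3,0,0,0,0],[-4,3,0,0,0,0]]'
python3 -m creep '[[-4,3,0,0,0,0],[-4,3,0,0,0,0],[-4,3,0,0,0,0],[0,0,0,0,0,0]]'
python3 - <<'E'
from h import *
tool()
S=[]
for n in("top","scene"):
    im=camera(n); cv2.imwrite(f"pics/{n}_f.png",im[:,:,::-1])
    print(red(n,im,(300,185,360,270) if n=="top" else (280,190,360,290)),pred(n,1,(0,)),pred(n,-1,(0,)))
    u,v=proj(n,[[0.525,-0.338,0.06]])[0].astype(int)
    S.append(cv2.resize(im[v-35:v+35,u-25:u+25],None,fx=8,fy=8,interpolation=cv2.INTER_CUBIC))
    m=mask(im,(5,150,60),(20,255,255),(u-30,v-35,u+30,v+35)); print(n,"cap",rect(n,m,.112))
cv2.imwrite("pics/fin.png",np.hstack(S)[:,:,::-1])
E
```

```text
clock: 29.9
eef_pos: [0.5901, -0.3197, 0.101]
tool_rot: [0.99, 0.144, 0.006, -0.0]
ft_force: [16.3, 5.1, -5.1]
grip_width: 0.0002
grasp_force: 8.1
clock: 30.7
eef_pos: [0.4902, -0.2362, 0.2104]
tool_rot: [0.99, 0.142, -0.001, 0.001]
ft_force: [-0.6, -0.0, -0.1]
grip_width: 0.0
grasp_force: 0.0
clock: 31.1
eef_pos: [0.3635, -0.1427, 0.2086]
tool_rot: [0.99, 0.143, -0.005, -0.002]
ft_force: [1.4, -0.6, 0.7]
grip_width: -0.0
grasp_force: 0.0
t 31.1 tcp [ 0.3635 -0.1427  0.2086] tool y deg -73.58 z [-0.01   0.002 -1.   ] w -0.0 gf 0.0 F [ 1.4 -0.6  0.7] j [-0.37  0.04 -0.29  1.25 -0.    2.48]
[([328.0, 210.6], [325, 209, 7, 4, 22]), ([338.8, 243.0], [336, 241, 7, 5, 25])] {0: [327.4, 211.7]} {0: [338.4, 244.2]}
top cap (array([ 0.5250865 , -0.33761538]), array([0.0294024 , 0.06140843]), np.float64(17.220445996437917), 218)
[([326.6, 213.1], [324, 212, 6, 3, 14]), ([320.0, 228.8], [317, 227, 7, 4, 20])] {0: [326.4, 215.4]} {0: [319.0, 231.7]}
scene cap (array([ 0.51768929, -0.34447721]), array([0.02688179, 0.07666769]), np.float64(19.73448345727786), 121)
```

View pics/fin.png

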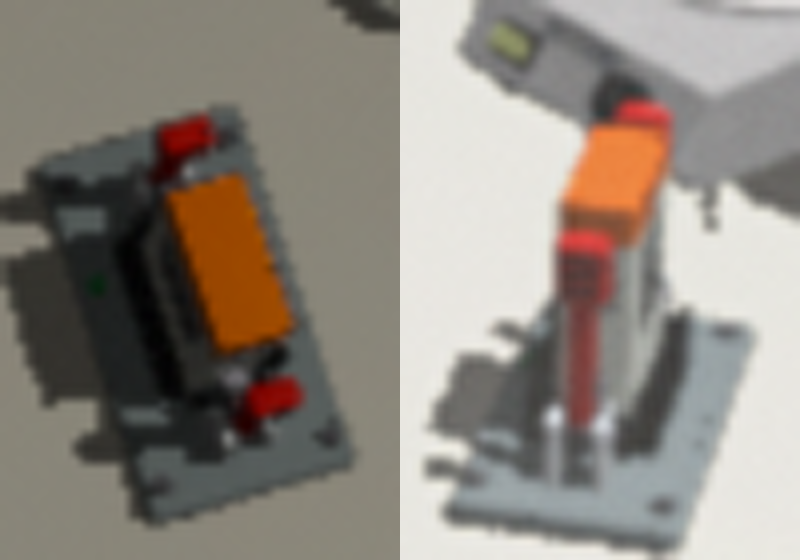

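Both levers stand upright, with pads at top-view (328,210.6) and (338.8,243.0), matching the predictions for closed. The module sits straight in the slot and the arm is clear. Handing in.

```bash
python3 -c "
from workcell import ticket
print(ticket.job_done())"
```

```text
the job is handed in; nothing more can be done
None
```

I stood the orange-capped module on the mat, docked it and swung both levers in to their stops, then handed the job in at about 31 s; no verdict came back, and I checked that it is fully home only from the lever positions and the last pictures.

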